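# Load a brake pad sample into the wear tester and lock it under the stylus

### The arm

A 6-joint arm with a two-finger parallel gripper is mounted at the origin on the work surface. World frame = base frame: x ahead of the robot, y to its left, z up, the work surface at z = 0. Lengths are in m, angles in rad, forces in N, time in s.
With the tool pointing down it reaches from about 0.3 to 0.825 m from the base axis. Payload 5.4 kg.
Tool frame: the origin (TCP) lies at the very end of the fingers, on their centre line; the grasp point (between the pads) lies 19 mm behind it; z points along the fingers, x is the direction in which the jaws open and shut, and the axes are right-handed (so a half turn about z gives the same grasp; the last joint's range is limited). The gripper opens to 92 mm and grips with 3 to 60 N. Pads are 20 mm wide; open, the fingers measure 128 mm over their backs; the gripper's body (75 mm by 189 mm) begins 69 mm behind the grasp point.
Start: joints at [-1.481, 0.158, 1.597, -0, 1.386, -0.21], TCP at [0.17, -0.549, 0.215] pointing down, gripper open.
Joint ranges: [-2.91, 2.91], [-0.94, 2.29], [0.18, 2.7], [-1.29, 4.43], [0.17, 2.64], [-3, 3]. Speed limits (rad/s): [2.57, 2.57, 3.14, 3.14, 3.14, 3.14].

### API

Orientations are given as a rotation vector (axis times angle).
In Python, from workcell import bot gives the robot as it stands. Calls block until the motion is done:
- bot.goto(position, orientation): joint-space move of the TCP to a pose.
- bot.line_to(position, rot=None, max_speed=0.15): straight line of the TCP; rot=None keeps the orientation; max_speed is the mean speed in m/s.
- bot.set_joints(angles): joint-space move.
- bot.set_gripper(opening, newtons=None): opening from 0.0 (shut) to 1.0 (fully open); newtons is the grip in N (None keeps the last); returns when the fingers have stopped.
- bot.hold(seconds).
- bot.inverse_kinematics(position, orientation): joint angles nearest the present ones, or None.
- bot.read_camera(name): name is "scene" or "top" or "wrist"; returns a dict with "pixels" (384x512x3 uint8, blue, green, red), "fx", "fy", "cx", "cy" (pixels), "R" (3x3) and "t" (3): a world point X has camera coordinates R X + t. Camera axes: x right, y down, z forward; pixel columns grow to the right and rows downward; lengths in m; the calibration is good to about 2 mm. The wrist camera is an equidistant fisheye: a pixel r from the principal point sees the ray r / f radians off the axis. A picture is of the moment at which its call begins. There is no depth.
A pose or a line that the arm cannot do raises bot.MotionError and nothing moves.
- bot.job_done(): hands the job in, once; it reports no verdict.
Readings, each from a call of its own:
- bot.current_clock(): time.
- bot.current_joints(): joint angles.
- bot.current_joint_vel(): joint speeds.
- bot.current_effort(): joint torques, N m.
- bot.current_ee_pos(): TCP position.
- bot.current_tool_rot(): TCP orientation.
- bot.current_contact_force(): force on the tool from outside, world axes, zero at the start.
- bot.current_ft_torque(): the same for the moment, N m.
- bot.current_opening(): opening from 0.0 (shut) to 1.0 (fully open).
Only numpy, scipy, OpenCV 4.12 (cv2) and the standard library are available. Lean on these libraries where they do the work, as an engineer would, in place of code of your own. Each camera call takes 0.05 s, during which the arm holds its last target.

### The job

Load the brake pad sample into the wear tester, friction face up: slide its two ears down between the spring clips of the bracket and push until it sits flat and fully home. Then squeeze the orange latch tab on the slider grip, slide the carriage one detent on towards the drive housing, without running on past it, and let the tab spring out so that the carriage is locked with the pad still fully home. Finally press the green start button fully in and let go, leaving the jar, brass weight and wrench where they are.

Things in the scene. Friction and masses are not known exactly. Their poses are not given: they have to be found in the camera images.
- rig: Wear tester, a stainless bench instrument fixed to the table. Origin on the table top, under the bracket as it is at the load detent; x away from the robot, y along the slide towards the drive housing, z up. Base 176 (x) x 400 (y) x 12 mm, y -145 to 255. Drive housing 150 mm (x), y 150 to 255, top 100 mm up. White dots on the robot-side edge mark the detents; a red pointer rides on the carriage.
- carriage (a joint): Carriage position along the rig's +y (m): 0 is the load detent, where it starts; the next detent is 0.055, the last 0.110 (end stop). Locked at each detent by the latch tooth, with about 1.5 mm of play; unlatched it slides with about 2 N.
- latch (a joint): How far the orange latch tab is pressed (m): 0 sprung out, 0.008 fully squeezed. The tooth is clear of its notch from about 0.005. Spring 4 N when out, 8 N fully squeezed. Let go between detents, the tooth rides along the rack and snaps in at the next notch; let go within 3 mm of a detent, it draws itself in.
- grip (a point): Centre of the slider grip on the carriage, 59 mm above the table, 85 mm to the -y side of the bracket; axes as the rig's. Squeeze along x: black fixed half, outer face 15 mm to +x; orange latch tab on the -x (robot) side, outer face 23 mm away when out, 15 when squeezed (38 mm wide, 30 squeezed). 34 mm long (y). Tops 20 mm above this point, carriage deck 25 mm below.
- bracket (a point): Where the centre of the pad's underside lies when fully home: 48 mm above the table, 14 mm above the carriage deck; axes as the rig's. Two slots, open upwards, at its -x and +x ends, each 20 mm wide (y) between dark cheeks that end 5 mm above this point; end walls 57.5 mm out, 14 mm high above this point. Open at its y sides, so a pad held by its long sides can be lowered straight in.
- clips (a point): Middle of the four brass spring clips (two line each slot), 8.5 mm above the bracket point, axes as the rig's. Above here they flare to 28 mm apart (13 mm higher); at this height their noses stand 12 mm apart (y) and give way sideways, 1.5 N per mm each. Pushing the 16 mm ears down past all four takes about 10 N more than the pad's weight; then they snap in over the ears.
- ball (a point): Centre of the stylus ball, 10 mm across, fixed to the rig 66 mm to +y of the load place. Its lowest point is 4.5 mm above the top of a seated pad; a pad left standing proud jams on it. It hangs from an arm 20 mm wide (x) that runs to +y to the housing, top 99 mm above the table.
- pad_mid (a point): Centre of the brake pad sample, 8 mm above its underside; x along its length, z up. Loose, about 250 g. Steel back plate 90 (x) x 44 (y) x 6 mm at the bottom, an ear at each end 10 mm long, 16 wide, 6 thick (110 mm over the ears); on it a brown-red friction block 70 x 44 x 10 mm. 16 mm high. Either end fits either slot. Starts on the table, friction face up.
- start_top (a point): Centre of the top of the green start button (30 mm across) on the drive housing's top; z up. Press it straight down.
- start (a joint): How far the start button is pressed (m): 0 out, 0.006 fully in, where it takes 5 N; it springs back.
- jar: Bystander: amber jar, 60 mm across, 85 mm high, origin at the centre of its underside; it stands near the pad.
- weight: Bystander: brass calibration weight with a knob, 48 mm across, 68 mm high, origin at the centre of its underside.
- wrench: Bystander: steel wrench lying flat beyond the tester, 160 mm long along its x, about 8 mm thick, origin at the middle of its underside.
Mind the look-alikes: they are no part of the job. What is shaped like the part that bears pad_mid but pink or purple is not meant.

How it is judged:
On the way, in this order (a step that is already met when the one before it is completed fails the run):
1. the pad sits flat and fully home in the bracket, carriage still at the load detent (z of pad_mid in the frame of bracket between 0.0062 and 0.0098 m and horizontal distance between pad_mid and bracket below 0.005 m and angle between pad_mid's own z axis and vertical below 0.03 rad and angle between the x axis of pad_mid and the x axis of bracket, either way round below 0.06 rad and value of joint carriage below 0.004 m), for 0.2 s.
2. the latch tab is squeezed and its tooth out of the load notch (value of joint latch above 0.004 m and value of joint carriage below 0.01 m), for 0.02 s.
3. the carriage is locked at the next detent, the tab sprung out, the pad still home (z of pad_mid in the frame of bracket between 0.0062 and 0.0098 m and horizontal distance between pad_mid and bracket below 0.005 m and angle between pad_mid's own z axis and vertical below 0.03 rad and angle between the x axis of pad_mid and the x axis of bracket, either way round below 0.06 rad and value of joint carriage between 0.0515 and 0.0585 m and value of joint latch below 0.0015 m), for 0.2 s.
4. the start button is pressed in (value of joint start above 0.0045 m and value of joint carriage between 0.0515 and 0.0585 m and value of joint latch below 0.0015 m), for 0.02 s.
At the end, for the whole second after the job is handed in: Pad home in the bracket: underside within 2 mm of the seat, centred within 5 mm, tilt under 0.03 rad, turned under 0.06 rad. Carriage at the next detent (51.5 to 58.5 mm), latch tab sprung out (under 1.5 mm pressed). Start button out again (under 1 mm) (all of step 3 and value of joint start below 0.001 m); the robot touches nothing.
It fails at once if the carriage runs well past the next detent (value of joint carriage above 0.07 m).
It fails at once if the start button is pressed before the carriage is locked at the next detent (value of joint start above 0.0045 m and (value of joint carriage below 0.0515 m or value of joint latch above 0.004 m)).
It fails at once if the jar is moved more than 25 mm (distance of jar from where it was at the start of the episode above 0.025 m).
It fails at once if the brass weight is moved more than 25 mm (distance of weight from where it was at the start of the episode above 0.025 m).
It fails at once if the wrench is moved more than 25 mm (distance of wrench from where it was at the start of the episode above 0.025 m).
It also fails if it takes over 48 s, if anything falls off the work surface, if the arm or the gripper's body presses on something with over 40 N, if the wrist force passes 120 N, or if a joint passes its speed limit or range.

## Working session

There is one attempt and no reset: what is moved stays moved. The work goes in short steps, each a Python script; the robot and the scene stay as the last script left them, time stands still between calls to the robot, and variables do not carry over. Pictures are saved under pics/ and viewed, and the job is handed in when it is done.

```bash
mkdir -p pics; ls
python3 - <<'E'
from workcell import bot
import cv2
for n in ("scene","top","wrist"):
    c=bot.read_camera(n); cv2.imwrite(f"pics/{n}0.png",c["pixels"]); print(n,c["fx"],c["fy"],c["cx"],c["cy"],c["R"],c["t"])
print(bot.current_clock(),bot.current_ee_pos(),bot.current_tool_rot())
E
```

```text
pics
scene 444.94565438484716 444.94565438484716 260.1193855620543 193.64361381152088 [[-0.31918127  0.94768346  0.00440251]
 [ 0.68632297  0.23435314 -0.68850518]
 [-0.65351671 -0.21673641 -0.72521806]] [ 0.23447719 -0.29518914  1.77278609]
top 416.25973273781824 416.25973273781824 261.0358067850634 197.10675609610982 [[ 0.01140038 -0.9998572  -0.01247423]
 [-0.99524694 -0.01013946 -0.09685415]
 [ 0.09671384  0.01351911 -0.99522041]] [-0.08234583  0.55039903  1.31441754]
wrist 297.3186396354542 297.3186396354542 254.7771071706311 191.16403641029038 [[ 0.29591987 -0.95521016 -0.00222983]
 [-0.91232935 -0.28332564  0.29560401]
 [-0.28299572 -0.08544076 -0.95530796]] [-0.57325019 -0.03339138  0.3930746 ]
0.15 [ 0.16976519 -0.54887435  0.21387637] [-2.52745664e+00  1.86410957e+00  1.48750306e-03]
```

View pics/scene0.png

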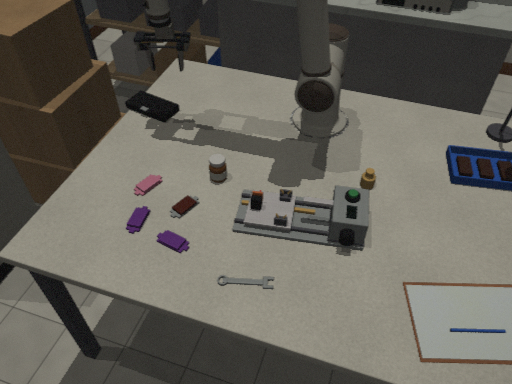

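View pics/top0.png

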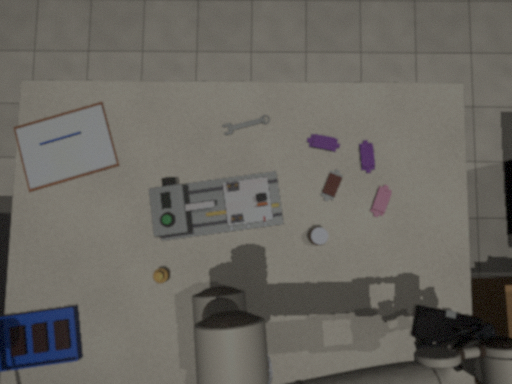

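View pics/wrist0.png

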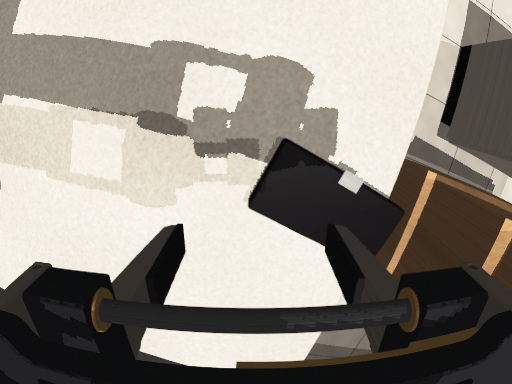

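The pad should be brown-red. These could be taken for it:

| Candidate | Scene px | Top px | Verdict |
|---|---|---|---|
| Brown-red piece by the jar | (184,206) | (332,185) | my choice |
| Pink piece | (148,184) | (381,200) | decoy |
| Purple piece | (138,218) | (367,156) | decoy |
| Purple piece | (173,241) | (323,143) | decoy |
| Dark blocks in the blue tray | (465,165) and onward | (15..65,335) | not on the table |

Next I'll take a close crop and rough positions.

```bash
cat > h.py <<'E'
import numpy as np, cv2
from workcell import bot
from scipy.spatial.transform import Rotation as Ro
def ray(c,u,v,fish=False):
    R=np.array(c["R"]);t=np.array(c["t"])
    x=(u-c["cx"])/c["fx"];y=(v-c["cy"])/c["fy"]
    if fish:
        r=np.hypot(x,y); d=np.array([0,0,1.]) if r<1e-9 else np.array([np.sin(r)*x/r,np.sin(r)*y/r,np.cos(r)])
    else: d=np.array([x,y,1.])
    d=R.T@d; return -R.T@t, d/np.linalg.norm(d)
def plane(c,u,v,z,fish=False):
    o,d=ray(c,u,v,fish); return o+d*(z-o[2])/d[2]
def tri(rays):
    A=np.zeros((3,3));b=np.zeros(3)
    for o,d in rays:
        P=np.eye(3)-np.outer(d,d);A+=P;b+=P@o
    X=np.linalg.solve(A,b)
    return X,[np.linalg.norm((np.eye(3)-np.outer(d,d))@(X-o)) for o,d in rays]
def proj(c,X,fish=False):
    p=np.array(c["R"])@X+np.array(c["t"])
    if not fish: return c["fx"]*p[0]/p[2]+c["cx"],c["fy"]*p[1]/p[2]+c["cy"]
    r=np.hypot(p[0],p[1]);th=np.arctan2(r,p[2]);return c["fx"]*th*p[0]/r+c["cx"],c["fy"]*th*p[1]/r+c["cy"]
def down(yaw): # tool x along (cos yaw, sin yaw), z down
    x=np.array([np.cos(yaw),np.sin(yaw),0]);z=np.array([0,0,-1.]);return Ro.from_matrix(np.column_stack([x,np.cross(z,x),z])).as_rotvec()
E
python3 - <<'E'
from h import *
s=bot.read_camera("scene");t=bot.read_camera("top")
a=cv2.resize(s["pixels"][150:270,110:390],None,fx=2.8,fy=2.8,interpolation=cv2.INTER_CUBIC)
b=cv2.resize(t["pixels"][100:260,140:410],None,fx=2.9,fy=2.9,interpolation=cv2.INTER_CUBIC)
cv2.imwrite("pics/s1.png",a);cv2.imwrite("pics/t1.png",b)
for n,ps,pt in (("pad",(184,206),(332,185)),("jar",(218,178),(318,236)),("btn",(352,195),(167,220))):
    print(n,*(np.round(x,3) for x in tri([ray(s,*ps),ray(t,*pt)])))
R=Ro.from_rotvec(bot.current_tool_rot()).as_matrix();print(R)
E
```

```text
pad [ 0.596 -0.308  0.002] [0. 0.]
jar [ 0.428 -0.262 -0.011] [0.003 0.003]
btn [0.471 0.205 0.105] [0.001 0.001]
[[ 2.95383322e-01 -9.55378820e-01 -4.89314376e-05]
 [-9.55378449e-01 -2.95383252e-01  8.68611416e-04]
 [-8.44306477e-04 -2.09825285e-04 -9.99999622e-01]]
```

View pics/s1.png

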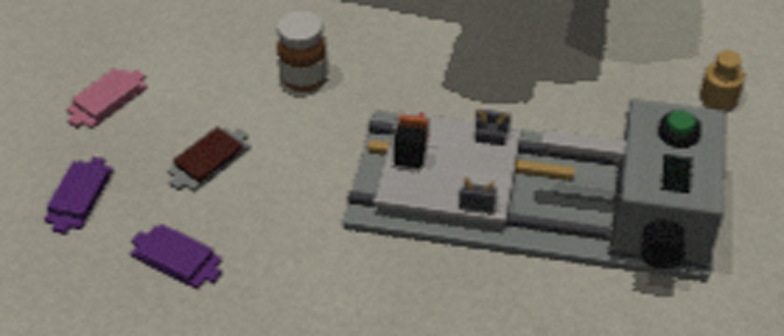

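View pics/t1.png

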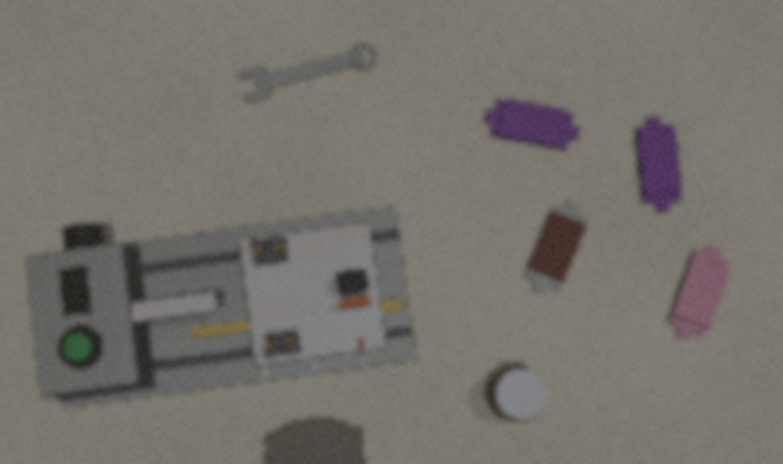

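The close crops confirm the choice: the brown-red block on a bare steel plate with ears, top (332,185). The pink and purple pieces are painted all over. The rig is turned about +7°. Next I'll check IK for the planned poses and the wrist camera mounting.

Run:
```python
from h import *
w=bot.read_camera("wrist")
Rt=Ro.from_rotvec(bot.current_tool_rot()).as_matrix();p=np.array(bot.current_ee_pos())
print("cam in tool",Rt.T@(-w["R"].T@w["t"]-p), "axis",Rt.T@w["R"].T@[0,0,1], "camx",Rt.T@w["R"].T@[1,0,0])
t=bot.read_camera("top")
f=lambda u,v,z:plane(t,140+u/2.9,100+v/2.9,z)
print("carriage grip",f(353,290,.07),"brack",f(270,250,.05),f(282,343,.05), "btn",f(80,347,.105))
for n,P,y in (("pad",(.596,-.308,.15),68),("pad",(.596,-.308,.15),-112),("rig",(.53,0,.15),97.5),("rig",(.53,0,.15),-82.5),("grip",(.53,-.09,.15),7.5),("grip",(.53,-.09,.15),-172.5),("btn",(.47,.205,.2),97),("btn",(.47,.205,.2),-82)):
    q=bot.inverse_kinematics(P,down(np.radians(y))); print(n,y,None if q is None else np.round(q,2))
```

```text
cam in tool [-0.00071834 -0.08463196 -0.1701991 ] axis [-6.51481930e-04  2.95865569e-01  9.55229365e-01] camx [ 9.99999402e-01 -6.46000680e-04  8.82103221e-04]
carriage grip [ 0.53797378 -0.07923984  0.07      ] brack [0.58279697 0.01233225 0.05      ] [ 0.48118943 -0.00253505  0.05      ] btn [0.47223904 0.2042553  0.105     ]
pad 68 [-0.66  0.45  1.37 -0.    1.32 -1.84]
pad -112 [-0.66  0.45  1.37 -0.    1.32  1.3 ]
rig 97.5 [-0.23  0.1   1.79 -0.    1.25 -1.93]
rig -82.5 [-0.23  0.1   1.79 -0.    1.25  1.21]
grip 7.5 [-0.39  0.12  1.77  0.    1.25 -0.52]
grip -172.5 [-0.39  0.12  1.77  0.    1.25  2.62]
btn 97 [ 0.18  0.01  1.79 -0.    1.35 -1.52]
btn -82 [ 0.18  0.01  1.79 -0.    1.35  1.61]
```

Run:
```python
from h import *
import pickle
R=down(np.radians(-112)); V=[]
for P in ((.66,-.27,.2),(.60,-.30,.15)):
    t0=bot.current_clock(); bot.goto(P,R); bot.hold(.1)
    w=bot.read_camera("wrist"); V.append(w); print(t0,bot.current_clock())
    cv2.imwrite(f"pics/pad{len(V)}.png",w["pixels"])
pickle.dump(V,open("padv.pkl","wb"))
```

```text
0.35 2.5333
2.5333 3.1083
```

View pics/pad1.png

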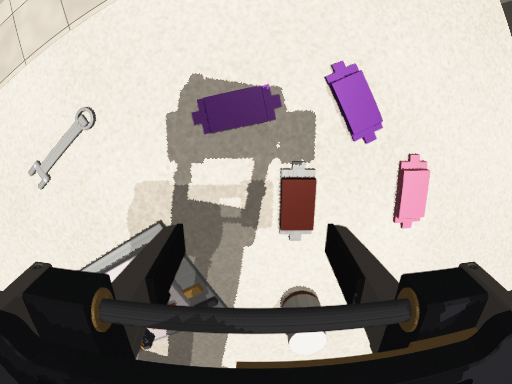

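View pics/pad2.png

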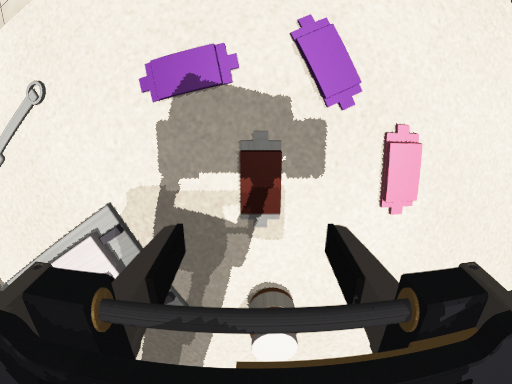

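The brown pad is at (298,203) in view 1 and (261,182) in view 2. It's partly shadowed in view 2 but whole. I'll mask it and triangulate the corners.

Run:
```python
from h import *
import pickle
V=pickle.load(open("padv.pkl","rb")); Q=[]
for i,w in enumerate(V):
    hsv=cv2.cvtColor(w["pixels"],cv2.COLOR_BGR2HSV)
    m=(((hsv[...,0]<8)|(hsv[...,0]>174))&(hsv[...,1]>140)&(hsv[...,2]>20)).astype(np.uint8)
    m[:,:230]=0;m[:,340:]=0;m[:130]=0;m[245:]=0
    c=max(cv2.findContours(cv2.morphologyEx(m,cv2.MORPH_CLOSE,np.ones((3,3))),0,1)[0],key=cv2.contourArea)
    q=cv2.boxPoints(cv2.minAreaRect(c)); M=cv2.moments(c); print(cv2.contourArea(c),q.tolist(),M['m10']/M['m00'],M['m01']/M['m00'])
    q=q[np.argsort(q[:,1])]; q=np.vstack([q[:2][np.argsort(q[:2,0])],q[2:][np.argsort(q[2:,0])]]); Q.append(q)
    for z in (.016,):
        P=np.array([plane(w,*a,z,True) for a in q]);print("plane",z,P.round(4).tolist(),P.mean(0).round(4))
        print(" sides",np.linalg.norm(P[0]-P[1]),np.linalg.norm(P[2]-P[3]),np.linalg.norm(P[0]-P[2]),np.linalg.norm(P[1]-P[3]))
        d=P[0]+P[1]-P[2]-P[3];print(" yaw",np.degrees(np.arctan2(d[1],d[0])))
for a,b in zip(*Q):
    X,r=tri([ray(V[0],*a,True),ray(V[1],*b,True)]);print(X.round(4),np.round(r,4))
```

```text
1631.5 [[281.0, 178.0], [315.0, 178.0], [315.0, 229.0], [281.0, 229.0]] 297.4284400858106 203.25324343651033
plane 0.016 [[0.6395, -0.2968, 0.016], [0.6237, -0.3366, 0.016], [0.5749, -0.2728, 0.016], [0.5573, -0.3147, 0.016]] [ 0.5988 -0.3052  0.016 ]
 sides 0.04282151753533214 0.04548692041025123 0.06897245342398099 0.06989337339941303
 yaw -19.310802798860717
2356.0 [[241.0, 151.0], [281.0, 151.0], [281.0, 212.0], [241.0, 212.0]] 260.3390633842671 181.28473401245049
plane 0.016 [[0.6378, -0.2988, 0.016], [0.6223, -0.3375, 0.016], [0.5752, -0.2726, 0.016], [0.5587, -0.3136, 0.016]] [ 0.5985 -0.3056  0.016 ]
 sides 0.041688897361288155 0.04419447026064863 0.06780276357707128 0.0679359256426303
 yaw -21.629239763591737
[ 0.6356 -0.2969  0.0011] [0.0003 0.0003]
[ 0.6204 -0.3376  0.0057] [0. 0.]
[ 0.576  -0.273   0.0183] [0.0001 0.0001]
[ 0.5635 -0.3143  0.0282] [0. 0.]
```

Run:
```python
from h import *
import pickle
V=pickle.load(open("padv.pkl","rb"))
for i,w in enumerate(V):
    hsv=cv2.cvtColor(w["pixels"],cv2.COLOR_BGR2HSV)
    m=(((hsv[...,0]<8)|(hsv[...,0]>174))&(hsv[...,1]>140)&(hsv[...,2]>20)).astype(np.uint8)
    m[:,:230]=0;m[:,340:]=0;m[:130]=0;m[245:]=0
    c=max(cv2.findContours(cv2.morphologyEx(m,cv2.MORPH_CLOSE,np.ones((3,3))),0,1)[0],key=cv2.contourArea)
    P=np.array([plane(w,*a[0],.016,True)[:2]*1000 for a in c],np.float32)
    print(cv2.minAreaRect(P))
```

```text
((599.1036987304688, -304.2927551269531), (42.70431137084961, 69.66179656982422), 68.06542205810547)
((598.7572021484375, -305.05072021484375), (42.221946716308594, 68.06439971923828), 67.76435852050781)
```

Size comes out at 42–43 x 68–70 mm, which matches the 44 x 70 mm block. Centre is (0.599,-0.305), and the mean triangulated height is about 13 mm, close to the expected 16. The long axis is at -22°. Grasping now, then I'll lift and look at the rig from two places on the way.

Run:
```python
from h import *
import pickle
R=down(np.radians(-112))
bot.set_gripper(.9)
bot.goto((.599,-.305,.06),R)
bot.line_to((.599,-.305,.005),max_speed=.12)
bot.set_gripper(0,45)
print(bot.current_opening()*92,bot.current_contact_force(),bot.current_ee_pos(),bot.current_clock())
bot.line_to((.599,-.305,.12),max_speed=.2)
print(bot.current_opening()*92,bot.current_contact_force(),bot.current_clock())
R=down(np.radians(-82.5)); V=[]
for P in ((.56,-.02,.17),(.51,.06,.22)):
    bot.goto(P,R); bot.hold(.1)
    w=bot.read_camera("wrist"); V.append(w)
    cv2.imwrite(f"pics/rig{len(V)}.png",w["pixels"])
    print(bot.current_clock(),bot.current_ee_pos())
pickle.dump(V,open("rigv.pkl","wb"))
```

```text
43.48657885048909 [-0.90308713 -0.63810733  1.4131408 ] [ 0.59902125 -0.30514495  0.00513848] 5.1833
43.22686913703567 [ 0.36939987 -0.00920432 -2.40514832] 5.9083
7.1833 [ 0.56023918 -0.02132692  0.16965406]
7.8417 [0.50998627 0.05910139 0.21911141]
```

View pics/rig1.png

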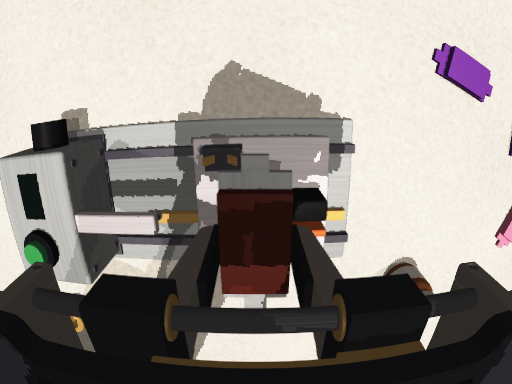

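View pics/rig2.png

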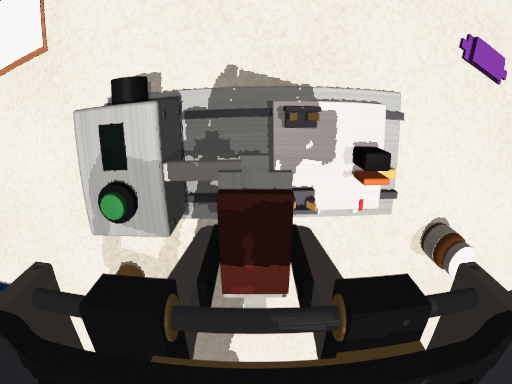

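The pad is held (opening 43.5 mm, 2.4 N hanging). It partly hides the bracket, so I'll take two clear views, one from either side in y.

Run:
```python
from h import *
import pickle
R=down(np.radians(-82.5)); V=[]
for P in ((.50,.115,.21),(.50,-.095,.21)):
    bot.goto(P,R); bot.hold(.15)
    w=bot.read_camera("wrist"); V.append(w)
    cv2.imwrite(f"pics/rigb{len(V)}.png",w["pixels"])
    print(bot.current_clock(),bot.current_ee_pos())
pickle.dump(V,open("rigv2.pkl","wb"))
for i,(w,(x,y)) in enumerate(zip(V,((290,80),(120,80)))):
    cv2.imwrite(f"pics/rigc{i}.png",cv2.resize(w["pixels"][y:y+150,x:x+200],None,fx=4,fy=4,interpolation=cv2.INTER_CUBIC))
```

```text
8.3833 [0.50047198 0.11396088 0.21001386]
9.4333 [ 0.5001898  -0.09365167  0.20999087]
```

View pics/rigb1.png

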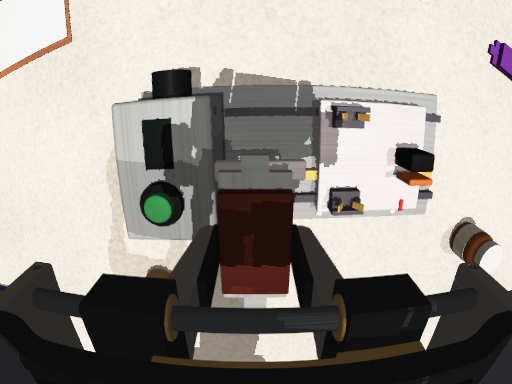

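View pics/rigb2.png

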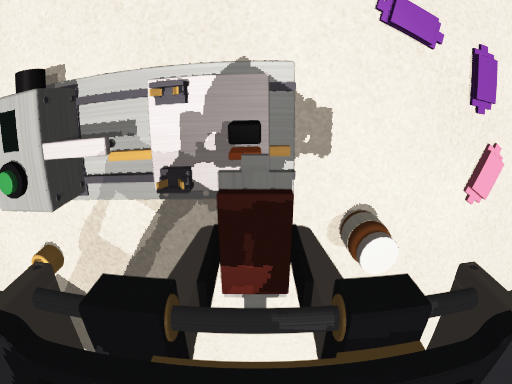

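View pics/rigc0.png

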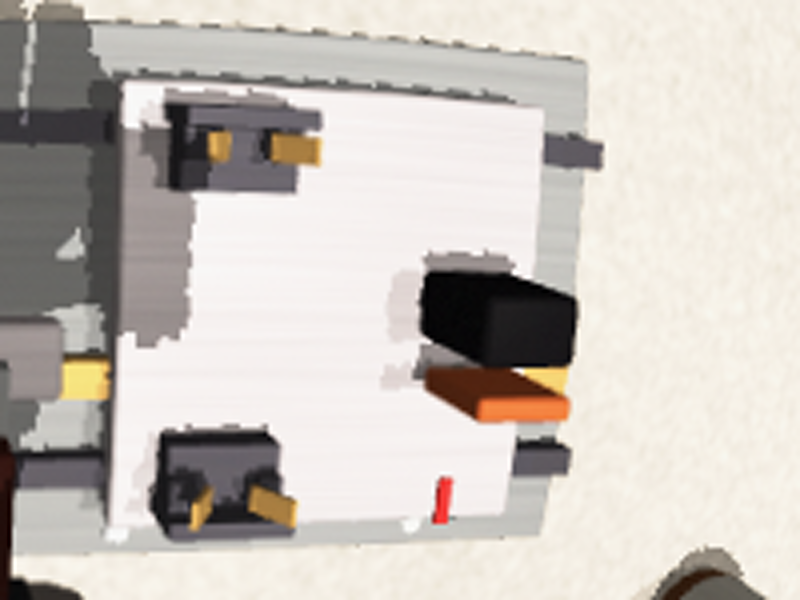

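View pics/rigc1.png

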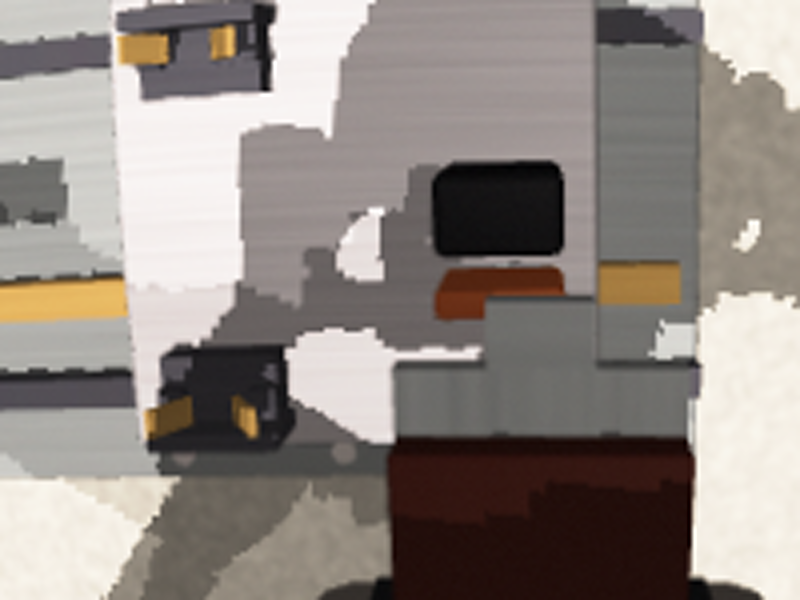

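Both slots and all four brass clips show in both views. In view 1 the far slot is near (350,116) and the near one (346,202); in view 2 they are near (168,92) and (174,180). The grip, deck corners and button (158,209) are also visible. Triangulating.

Run:
```python
from h import *
import pickle
V=pickle.load(open("rigv2.pkl","rb"))
F={"farL":((208,148),(118,50)),"farR":((320,150),(235,42)),"nearL":((191,515),(147,424)),"nearR":((296,512),(255,424)),
"deckTL_":((122,82),(112,8)),"deckBL":((107,528),(140,432)),
"blkTop":((577,300),(563,175)),"blkTopL":((487,297),(437,170)),"nearblkInL":((165,434),(165,348)),"nearblkInR":((276,432),(287,346))}
X={}
for k,(a,b) in F.items():
    A=(290+(a[0]-1.5)/4,80+(a[1]-1.5)/4);B=(120+(b[0]-1.5)/4,80+(b[1]-1.5)/4)
    X[k],r=tri([ray(V[0],*A,True),ray(V[1],*B,True)]);print(k,X[k].round(4),np.round(r[0],4))
b,r=tri([ray(V[0],158,209,True),ray(V[1],9,184,True)]);print("btn",b,r)
far=(X["farL"]+X["farR"])/2;near=(X["nearL"]+X["nearR"])/2
print("mid",(far+near)/2,far-near,np.degrees(np.arctan2((far-near)[1],(far-near)[0])))
for w in V:
    hsv=cv2.cvtColor(w["pixels"],cv2.COLOR_BGR2HSV)
    m=cv2.inRange(hsv,(50,100,60),(75,255,255)); c=max(cv2.findContours(m,0,1)[0],key=cv2.contourArea);print("btn",cv2.minEnclosingCircle(c))
    m=cv2.inRange(hsv,(12,100,100),(25,255,255))
    for c in cv2.findContours(m,0,1)[0]:
        if cv2.contourArea(c)>8: print(cv2.boundingRect(c))
```

```text
farL [0.5831 0.0325 0.0699] 0.0001
farR [5.88e-01 1.00e-04 6.90e-02] 0.0004
nearL [0.4803 0.0168 0.0697] 0.0002
nearR [ 0.485  -0.0151  0.0704] 0.0005
deckTL_ [0.5968 0.0502 0.0311] 0.0009
deckBL [0.4628 0.0309 0.0332] 0.002
blkTop [ 0.5627 -0.09    0.0759] 0.0
blkTopL [ 0.5589 -0.0579  0.0757] 0.0009
nearblkInL [0.4956 0.0209 0.0416] 0.0003
nearblkInR [ 0.5001 -0.0162  0.0382] 0.0004
btn [0.47037585 0.20851358 0.11201182] [np.float64(0.00021240190260659217), np.float64(0.00021240190260652688)]
mid [0.53409265 0.00858227 0.06974809] [ 0.10295773  0.01543189 -0.00061708] 8.524359675510235
btn ((157.30487060546875, 208.30487060546875), 14.845345497131348)
(342, 319, 4, 18)
(352, 202, 12, 10)
(337, 202, 6, 11)
(421, 171, 11, 8)
(305, 170, 13, 10)
(358, 113, 12, 8)
(342, 113, 6, 8)
btn ((5.0, 183.0), 11.70479965209961)
(32, 253, 17, 12)
(180, 182, 4, 7)
(156, 182, 3, 7)
(108, 149, 44, 12)
(270, 146, 20, 10)
(149, 88, 13, 8)
(173, 86, 6, 9)
```

Clip tops come out at z=0.0697 (0.0695 expected), the bracket centre at (0.534,0.0085) and yaw at about 8.4°. Before inserting I'll check how the pad sits in the gripper.

Run:
```python
from h import *
import pickle
V=pickle.load(open("rigv2.pkl","rb"))
tc=np.array([[0.50047198,0.11396088,0.21001386],[0.5001898,-0.09365167,0.20999087]])
Rt=Ro.from_rotvec(bot.current_tool_rot()).as_matrix();print(np.degrees(np.arctan2(Rt[1,0],Rt[0,0])),bot.current_ee_pos())
for w,t in zip(V,tc):
    # far ear tip / plate corners / block corners in crop of full image (both views the same)
    for n,(u,v),z in (("blkTL",(218,190),.011),("blkTR",(293,190),.011),("blkBL",(221,293.5),.011),("blkBR",(289,293.5),.011)):
        print(n,(Rt.T@(plane(w,u,v,t[2]+z,True)-t)*1000).round(1))
w=V[0]["pixels"]
cv2.imwrite("pics/held.png",cv2.resize(w[145:320,205:310],None,fx=4,fy=4,interpolation=cv2.INTER_CUBIC)[:600])
```

```text
-82.38047495115678 [ 0.5001898  -0.09365167  0.20999087]
blkTL [-21.4 -35.9 -11. ]
blkTR [ 20.8 -35.8 -11. ]
blkBL [-23.2  35.6 -11. ]
blkBR [ 21.7  35.7 -11. ]
blkTL [-21.6 -35.8 -11. ]
blkTR [ 20.7 -35.8 -11. ]
blkBL [-23.1  35.7 -11. ]
blkBR [ 21.8  35.6 -11. ]
```

View pics/held.png

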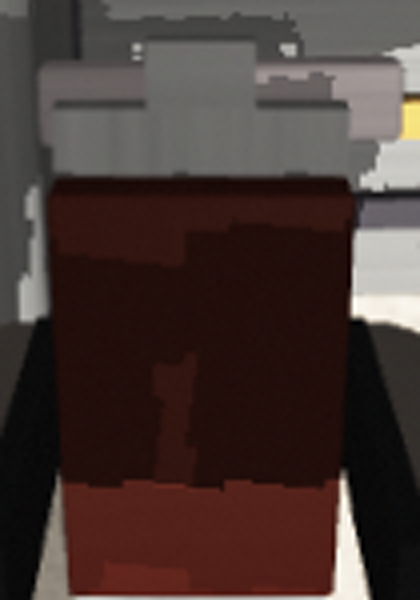

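The pad is square in the jaws, about 1 mm off centre along its length, towards the robot. Going above the bracket, then lowering in steps while watching the force.

Run:
```python
from h import *
yaw=np.radians(8.4); R=down(yaw-np.pi/2)
P=np.array([.5349,.0086])
bot.goto((*P,.12),R)
bot.line_to((*P,.078),max_speed=.12)
bot.hold(.1);f0=np.array(bot.current_contact_force());print(f0,bot.current_clock())
for z in (.070,.065,.061,.058,.056,.0545,.0535):
    bot.line_to((*P,z),max_speed=.05)
    f=np.array(bot.current_contact_force())-f0
    print(z,np.round(f,1),np.round(bot.current_ee_pos(),4),bot.current_opening()*92)
    if abs(f[:2]).max()>15 or f[2]>35: print("stop");break
bot.hold(.1)
print(bot.current_contact_force(),bot.current_clock())
w=bot.read_camera("wrist");cv2.imwrite("pics/ins.png",w["pixels"])
```

```text
[-0.25520306  0.40329771 -1.82497796] 10.6583
0.07 [ 1.1 -0.3  0.6] [0.5346 0.0087 0.0697] 43.65720070155376
0.065 [ 0.7 -0.9 -0.5] [0.5349 0.0084 0.0648] 43.572683045818955
0.061 [ 4.1 -0.7 -1.1] [0.536  0.0084 0.0613] 43.412452372586316
0.058 [ 4.9 -1.7  0.9] [0.5359 0.0084 0.0584] 43.5960852533342
0.056 [ 2.3 -1.2 -4.6] [0.5337 0.0087 0.0549] 43.3443963201301
0.0545 [ 0.2 -0.3  0.9] [0.5337 0.009  0.0537] 43.539456846323205
0.0535 [ 0.6 -0.8 -1.1] [0.5346 0.0087 0.0533] 43.440154059211935
[-0.17918529  0.0191523  -1.98827162] 12.5667
```

View pics/ins.png

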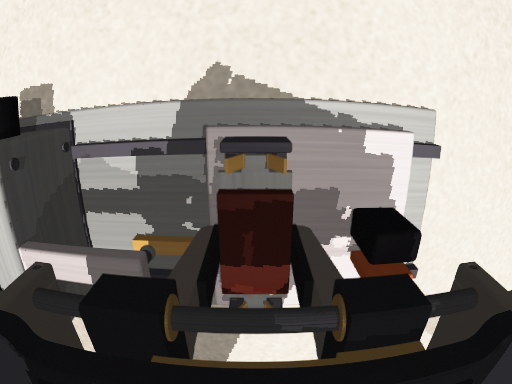

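The ears passed the noses: the force went to -4.6 N at z≈0.055, so they snapped in. Now pushing down to find the seat.

Run:
```python
from h import *
P=np.array([.5349,.0086])
for z in (.0525,.0515,.0505,.0495,.0485):
    bot.line_to((*P,z),max_speed=.03); bot.hold(.08)
    f=np.array(bot.current_contact_force()); print(z,np.round(f,1),np.round(bot.current_ee_pos(),4),bot.current_opening()*92)
    if f[2]>12: break
print(bot.current_clock())
```

```text
0.0525 [-3.   0.1  4.5] [0.5351 0.0086 0.0531] 43.37333598336267
0.0515 [-5.6 -0.3 12.7] [0.5352 0.0084 0.0531] 43.52370841244763
13.2833
```

The seat is felt at TCP z 0.0531, which puts the underside at 48.1 mm (48 expected). Releasing, then moving over the grip, where the wrist camera looks straight down on the pad.

Run:
```python
from h import *
P=np.array([.5349,.0086])
bot.set_gripper(.68)
bot.line_to((*P,.11),max_speed=.2)
R=down(np.radians(8.4))
bot.goto((.5464,-.0756,.15),R);bot.hold(.1)
w=bot.read_camera("wrist");cv2.imwrite("pics/seat.png",w["pixels"])
s=bot.read_camera("scene");cv2.imwrite("pics/seat_s.png",cv2.resize(s["pixels"][150:270,200:390],None,fx=4,fy=4,interpolation=cv2.INTER_CUBIC))
import pickle;pickle.dump(w,open("seat.pkl","wb"));print(bot.current_clock(),bot.current_ee_pos(),bot.current_contact_force())
```

```text
15.9083 [ 0.54629943 -0.07540977  0.14980022] [ 0.95409085 -0.20247242  0.77226295]
```

View pics/seat.png

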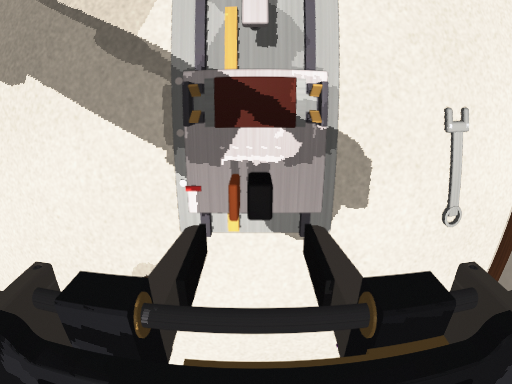

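View pics/seat_s.png

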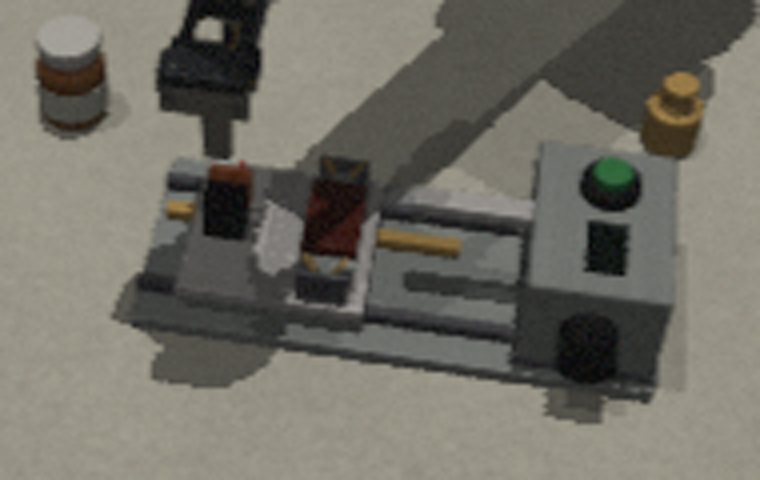

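The pad lies between all four clips, friction face up: block at (214–297, 77–127). The orange tab is at about (234,197) and the black half at (260,197). Checking the numbers.

Run:
```python
from h import *
import pickle
w=pickle.load(open("seat.pkl","rb"))
hsv=cv2.cvtColor(w["pixels"],cv2.COLOR_BGR2HSV)
m=(((hsv[...,0]<8)|(hsv[...,0]>174))&(hsv[...,1]>140)&(hsv[...,2]>20)).astype(np.uint8)
m[:60]=0;m[140:]=0;m[:,:200]=0;m[:,310:]=0
c=max(cv2.findContours(m,0,1)[0],key=cv2.contourArea)
print(cv2.minAreaRect(np.array([plane(w,*a[0],.064,True)[:2]*1000 for a in c],np.float32)))
cv2.imwrite("pics/gripc.png",cv2.resize(w["pixels"][65:240,170:340],None,fx=4,fy=3.4,interpolation=cv2.INTER_CUBIC))
B=np.array([.534,.0085]);X=np.array([np.cos(np.radians(8.4)),np.sin(np.radians(8.4))]);Y=np.array([-X[1],X[0]])
G=B-.085*Y;print("G",G)
for n,u,v in (("orangeL",229,197),("orangeR",240,197),("blackL",248,197),("blackR",273,197),("blackTop",260,172),("blackbot",260,220)):
    p=plane(w,u,v,.079,True)[:2]-G;print(n,p@X,p@Y)
```

```text
((534.125244140625, 9.300468444824219), (68.634033203125, 42.56863021850586), 8.413247108459473)
G [ 0.54641706 -0.07558815]
orangeL -0.021934765835566514 0.005456009053608596
orangeR -0.012500596662385323 0.00546844016543967
blackL -0.005662684861022658 0.005474442777709671
blackR 0.015697447263182156 0.0054768503663148475
blackTop 0.004463251658779021 0.02740330515115554
blackbot 0.0047156008965719915 -0.015794057654218627
```

View pics/gripc.png

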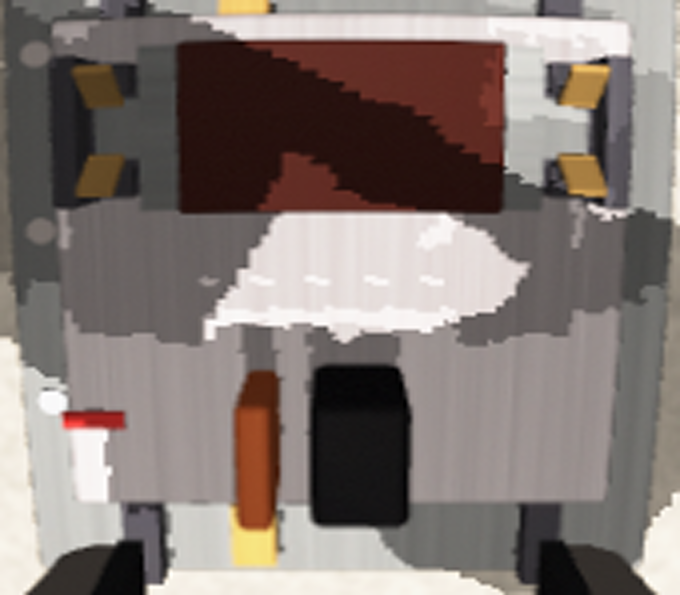

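The pad measures centre (0.5341,0.0093) and yaw 8.4°, so it's home. The grip's outer faces are at -21.9 and +15.7 mm, as expected. Squeezing the latch.

Run:
```python
from h import *
a=np.radians(8.4);X=np.array([np.cos(a),np.sin(a)]);Y=np.array([-X[1],X[0]])
G=np.array([.5464,-.0756])+.0004*X
bot.goto((*G,.10),down(a))
bot.line_to((*G,.043),max_speed=.12)
print(bot.current_contact_force(),bot.current_ee_pos())
bot.set_gripper(0,30);bot.hold(.15)
print(bot.current_opening()*92,np.round(bot.current_contact_force(),1),bot.current_ee_pos(),bot.current_clock())
w=bot.read_camera("wrist");cv2.imwrite("pics/sq.png",w["pixels"])
```

```text
[0.80552472 0.77826296 0.01620433] [ 0.5476873  -0.07584342  0.04413339]
29.586003255469727 [-4.2 -1.4  5.4] [ 0.54650088 -0.0757706   0.04327834] 17.5917
```

View pics/sq.png

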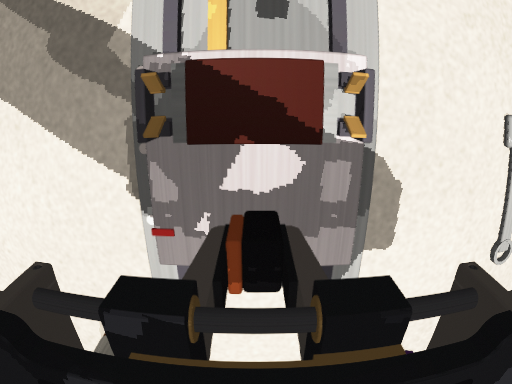

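The opening is 29.6 mm, so the tab is fully squeezed and held against the black half at (255,250). Sliding 55 mm along the rig's y.

Run:
```python
from h import *
a=np.radians(8.4);X=np.array([np.cos(a),np.sin(a)]);Y=np.array([-X[1],X[0]])
p0=np.array([.5465,-.0758]); G=np.array([.5464,-.0756])+.0004*X
for d in (.01,.03,.0545):
    T=G+d*Y; bot.line_to((*T,.043),max_speed=.05)
    p=np.array(bot.current_ee_pos());print(d,((p[:2]-p0)@Y).round(4),((p[:2]-p0)@X).round(4),bot.current_opening()*92,np.round(bot.current_contact_force(),1))
bot.hold(.1);p=np.array(bot.current_ee_pos());print((p[:2]-p0)@Y,bot.current_clock())
w=bot.read_camera("wrist");cv2.imwrite("pics/slid.png",w["pixels"])
```

```text
0.01 0.0108 -0.0 29.436559404529483 [-4.9  1.2  6.1]
0.03 0.0309 -0.0 29.455409344208512 [-5.5  0.9  7. ]
0.0545 0.0554 -0.0 29.50003209168692 [-4.5  1.7  6.2]
0.055329512588352885 19.2833
```

View pics/slid.png

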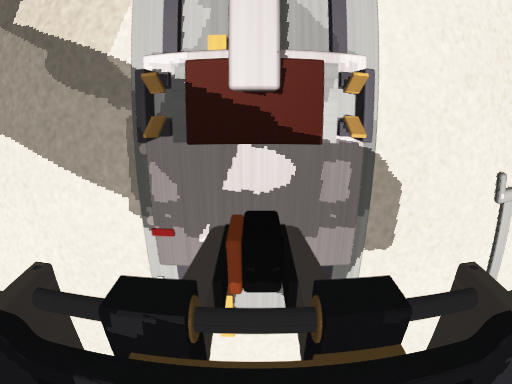

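The grip travelled about 55 mm with the tool. The view relative to the gripper hasn't changed and the stylus arm is now over the pad. Letting the tab go and checking.

Run:
```python
from h import *
import pickle
a=np.radians(8.4);X=np.array([np.cos(a),np.sin(a)]);Y=np.array([-X[1],X[0]])
G=np.array([.5464,-.0756])+.0004*X+.055*Y
bot.set_gripper(.68);bot.hold(.2)
print(bot.current_contact_force())
bot.line_to((*G,.15),max_speed=.15);bot.hold(.1)
w=bot.read_camera("wrist");cv2.imwrite("pics/lock.png",w["pixels"]);pickle.dump(w,open("lock.pkl","wb"))
cv2.imwrite("pics/lockc.png",cv2.resize(w["pixels"][65:240,170:340],None,fx=4,fy=3.4,interpolation=cv2.INTER_CUBIC))
G0=np.array([.5464,-.0756])
for n,u,v in (("p",0,0),): pass
print(bot.current_clock(),bot.current_ee_pos())
```

```text
[0.36609531 0.19415235 0.13613951]
21.1917 [ 0.53788374 -0.02091608  0.14860896]
```

View pics/lock.png

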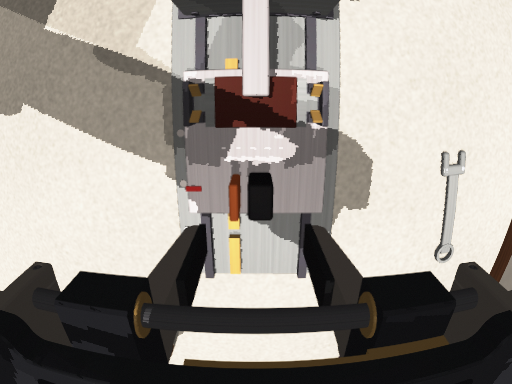

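View pics/lockc.png

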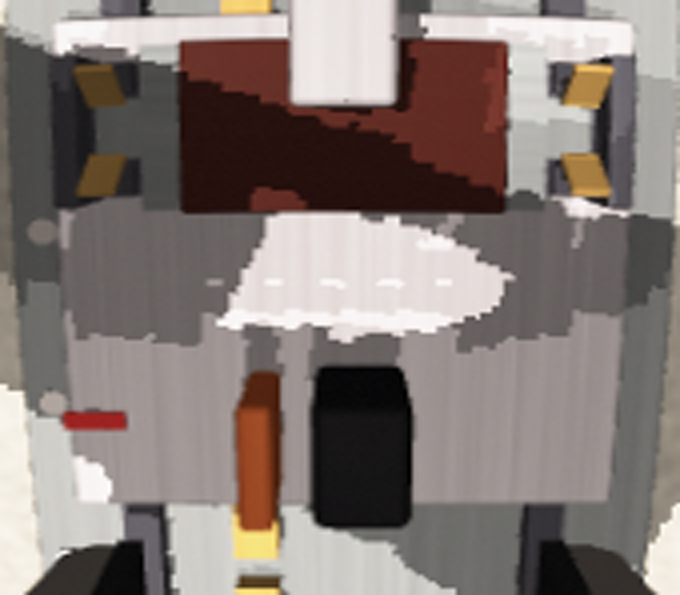

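The tab stands out exactly as before the squeeze, and the pointer at (194,188) is on its dot. The pad hasn't changed. Now the button position, from the stored wrist views plus the scene and top cameras.

Run:
```python
from h import *
import pickle
V=pickle.load(open("rigv.pkl","rb"))+pickle.load(open("rigv2.pkl","rb"))[:1]
rs=[]
for w,f in [(v,True) for v in V]+[(bot.read_camera("top"),False),(bot.read_camera("scene"),False)]:
    hsv=cv2.cvtColor(w["pixels"],cv2.COLOR_BGR2HSV)
    c=max(cv2.findContours(cv2.inRange(hsv,(50,100,50),(75,255,255)),0,1)[0],key=cv2.contourArea)
    M=cv2.moments(c);u,v=M['m10']/M['m00'],M['m01']/M['m00'];print(round(u,1),round(v,1),cv2.contourArea(c),plane(w,u,v,.108,f).round(4));rs.append(ray(w,u,v,f))
print(tri(rs[:3]),tri(rs))
```

```text
34.9 252.7 358.0 [0.4694 0.2155 0.108 ]
112.0 206.5 475.0 [0.4692 0.2126 0.108 ]
157.3 208.3 607.0 [0.4696 0.2105 0.108 ]
166.3 219.1 45.5 [0.4739 0.2073 0.108 ]
352.8 192.9 45.5 [0.4653 0.2046 0.108 ]
(array([0.47279381, 0.20912009, 0.1144248 ]), [np.float64(0.001336957101332998), np.float64(0.0007375584243119625), np.float64(0.0008289440133974401)]) (array([0.4744004 , 0.20629296, 0.11768255]), [np.float64(0.0019659855893621706), np.float64(0.001459692305280709), np.float64(0.0012652228396816028), np.float64(0.0015321438619767607), np.float64(0.0014966398378734762)])
```

Centre is about (0.472,0.208) and the top around 0.11–0.117. Pressing with closed fingers, going down by force.

Run:
```python
from h import *
R=down(np.radians(8.4)); P=(.472,.208)
bot.set_gripper(0,20)
bot.goto((*P,.16),R)
bot.line_to((*P,.125),max_speed=.12);bot.hold(.1)
f0=np.array(bot.current_contact_force())
print(f0,bot.current_opening(),bot.current_clock())
w=bot.read_camera("wrist");cv2.imwrite("pics/btn.png",w["pixels"])
z=.125;F=[]
while z>.092:
    z-=.0015; bot.line_to((*P,z),max_speed=.04)
    f=(np.array(bot.current_contact_force())-f0)[2];p=bot.current_ee_pos();F.append((round(z,4),round(p[2],4),round(f,1)))
    if f>14: break
bot.hold(.15)
print(F,bot.current_ee_pos(),np.array(bot.current_contact_force())-f0)
bot.line_to((*P,.17),max_speed=.12);bot.hold(.2)
print(bot.current_contact_force(),bot.current_clock())
```

```text
[-0.59465555 -0.08347825 -0.14105507] 0.005448008056255564 23.7667
[(0.1235, np.float64(0.1237), np.float64(0.7)), (0.122, np.float64(0.1223), np.float64(2.0)), (0.1205, np.float64(0.1207), np.float64(1.9)), (0.119, np.float64(0.1192), np.float64(2.5)), (0.1175, np.float64(0.1177), np.float64(4.8)), (0.116, np.float64(0.1164), np.float64(4.5)), (0.1145, np.float64(0.1162), np.float64(14.5))] [0.47235604 0.20811642 0.11623094] [-3.36684543  0.25845417 15.446032  ]
[-0.78990018  0.43185773  1.13918048] 26.5333
```

View pics/btn.png

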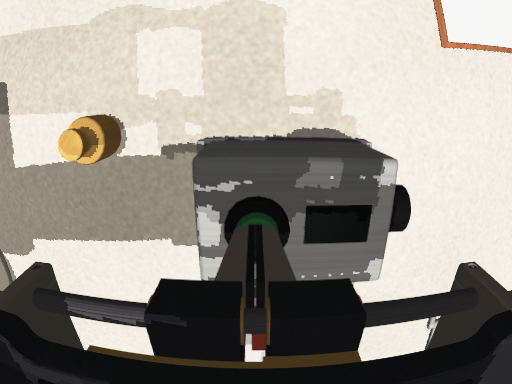

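The force rose from about 1 to 5 N over 6 mm, then hit a hard stop at 0.1162, so the button was fully pressed and is now released. Final look before handing in.

Run:
```python
from h import *
a=np.radians(8.4);X=np.array([np.cos(a),np.sin(a)]);Y=np.array([-X[1],X[0]])
G=np.array([.5464,-.0756])+.0004*X+.055*Y
bot.line_to((*G,.19),max_speed=.2);bot.hold(.15)
w=bot.read_camera("wrist");s=bot.read_camera("scene")
cv2.imwrite("pics/end_w.png",w["pixels"]);cv2.imwrite("pics/end_s.png",cv2.resize(s["pixels"][130:300,200:390],None,fx=4,fy=3.5,interpolation=cv2.INTER_CUBIC))
hsv=cv2.cvtColor(w["pixels"],cv2.COLOR_BGR2HSV)
m=(((hsv[...,0]<8)|(hsv[...,0]>174))&(hsv[...,1]>140)&(hsv[...,2]>20)).astype(np.uint8);m[175:]=0;m[:,:205]=0;m[:,320:]=0
c=max(cv2.findContours(cv2.morphologyEx(m,3,np.ones((5,5))),0,1)[0],key=cv2.contourArea)
print(cv2.minAreaRect(np.array([plane(w,*q[0],.064,True)[:2]*1000 for q in c],np.float32)),"expect",(np.array([.5341,.0093])+.055*Y)*1000)
print(bot.current_contact_force(),bot.current_clock(),bot.current_ee_pos())
```

```text
((526.13671875, 63.83094787597656), (68.48100280761719, 42.25741195678711), 8.259516716003418) expect [526.06543343  63.70997831]
[0.09551089 0.73279659 0.16785991] 28.1333 [ 0.53865619 -0.02053152  0.18998516]
```

View pics/end_w.png

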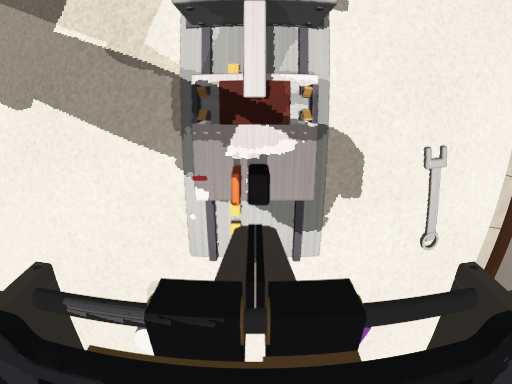

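View pics/end_s.png

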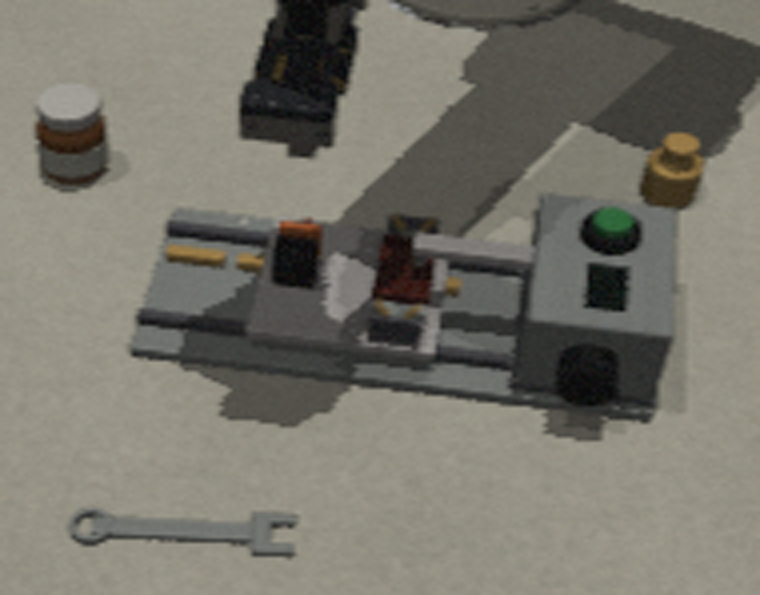

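The pad is at (0.5261,0.0638), within 0.2 mm of where it should be one detent on. The tab is out at (236,185), the button is out, and the jar, weight and wrench are where they were.

```bash
python3 -c "
from workcell import bot
bot.job_done();print(bot.current_clock())"
```

```text
the job is handed in; nothing more can be done
the job is handed in; nothing more can be done
```

The job is done and handed in at about 28 s of the 48 s allowed; the interface gives no verdict.

- **Pad:** I gripped the brown-red pad by its long sides and pushed it into the bracket until it met the seat. That put its underside at 48.1 mm (48 mm expected). After the slide it measured within 0.2 mm of where it should be, turned 8.3° against the rig's 8.4°.
- **Latch and carriage:** The squeezed grip measured 29.6 mm (30 mm when fully squeezed), and I slid the carriage about 55 mm. After I let go, the tab looked as far out as before the squeeze and the red pointer sat on its detent dot.
- **Start button:** I pressed it in about 6 mm to a hard stop, and it looks sprung out again in the last picture.
- **Bystanders:** The jar, brass weight and wrench look unmoved in the last picture. The arm ended clear of everything, with about zero contact force.

**Disagreements:**
- My camera estimates of the button top ranged from 105 to 118 mm. By touch it was about 122 mm, so I pressed by force.
- Triangulated corner heights of the pad on the table were noisy (1–28 mm, mean 13 against the true 16).

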